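# Hang a coated figure on the drying rack

### The job

Take the orange-handled hanger with its figure off the coating stand and lower it gently onto the drying rack's rail, through the narrow gap between the two hangers already there. Feel along the rail for the notch of the blue saddle, let the hanger's hook drop fully home into it, and let go; press and slide only lightly, and do not dislodge or shove the two neighbours.

Things in the scene. Friction and masses are not known exactly. Their poses are not given: they have to be found in the camera images.
- hanger: The hanger to move: steel hook, orange handle, white figure on its front (-x). Origin: middle of the underside of the hook's bridge, which rests on a rail; z up, y along the rail. Bridge 8 mm wide in y. The slot for the rail is 9 mm in x (4.5 either side), between the front plate (22 mm wide, to 60 mm below) and the rear lip (to 15 mm below, end flared back). About 70 g; leans under 0.08 rad.
- handle (a point): Grip point in the upper half of the hanger's orange handle block, 41 mm above the hanger's origin. The block is 10 mm in x, 16 mm in y and spans 6 to 56 mm above the origin.
- figure_foot (a point): Lower end of the white resin figure on the hanger, 78 mm below and 16 mm in front of the hanger's origin. The figure is at most 20 mm wide in y and reaches 28 mm in front of the origin and 80 mm below it.
- rack: Drying rack, fixed. Origin on the table under the middle of its rail: an upright flat aluminium strip along the rack's y, 6.5 mm thick, 166 mm long, 55 mm high, top edge 130 mm above the origin. The neighbours hang in fixed notches 32 mm either side of the middle. Posts at the rail's ends, no higher than the rail.
- rail_mid (a point): Middle of the rail's top edge; axes as the rack's (-x: front, figures' side). Here sits a blue saddle, 7.2 mm thick, 37 mm long, top level with the rail's, firmly clamped. Its square notch (9.6 mm wide in y, 6.5 mm deep; 0.8 mm play each side of the hook's bridge) is centred anywhere up to 8 mm either side of this point; where is not reported.
- stand: Coating stand, fixed, where the hanger hangs at first, front to the stand's -x. Origin on the table under its middle. Upright aluminium plate 6.5 mm thick in x, 60 mm long in y, plain top edge 130 mm above the origin, on a base 90 x 85 mm.
- left_hanger: Neighbour on the rail's +y side: a hanger of the same shape and size, but with a short black handle block (top 12 mm above its origin); hangs loose in its notch, 7 mm below the rail's top edge. Origin and axes as the hanger's.
- right_hanger: Neighbour on the rail's -y side, same as the left one.
There are look-alikes about, which are no part of the job. Of the things that look like the hanger, the larger one is meant.

How it is judged:
On the way, in this order (a step that is already met when the one before it is completed fails the run):
1. the hanger is lifted clear of the stand (height (world z) of hanger above 0.15 m and contact force between hanger and stand below 0.01 N), for 0.1 s.
2. the hanger's bridge rests on the rail between the neighbours, at most 3 mm off its top edge or already in the notch, while the fingers hold it (z of hanger in the frame of rail_mid below 0.003 m and y of hanger in the frame of rail_mid between -0.014 and 0.014 m and x of hanger in the frame of rail_mid between -0.006 and 0.006 m and contact force between the fingers and hanger above 0.5 N), for 0.2 s.
At the end, for the whole second after the job is handed in: The hanger hangs free and at rest, its bridge home in the saddle's notch (4.4.5-9 mm below the rail's top edge, within 11 mm of its middle along it, 4 mm across; lean < 0.15 rad). Both neighbours hang in their own notches (4.4.5-9 mm below the edge), within 6 mm of where they were (z of hanger in the frame of rail_mid between -0.009 and -0.0045 m and y of hanger in the frame of rail_mid between -0.011 and 0.011 m and x of hanger in the frame of rail_mid between -0.004 and 0.004 m and angle between hanger's own z axis and vertical below 0.15 rad and linear speed of hanger below 0.02 m/s and z of left_hanger in the frame of rail_mid between -0.009 and -0.0045 m and z of right_hanger in the frame of rail_mid between -0.009 and -0.0045 m and distance of each of left_hanger, right_hanger from where it was at the start of the episode below 0.006 m); the robot touches nothing.
It fails at once if the hanger is pressed on the rack with more than 20 N (contact force between hanger and rack above 20 N).
It fails at once if a neighbour is shoved by the hanger with more than 8 N (contact force between hanger and left_hanger above 8 N or contact force between hanger and right_hanger above 8 N).
It fails at once if a neighbour is dislodged: moved by more than 15 mm (distance of any of left_hanger, right_hanger from where it was at the start of the episode above 0.015 m).
It fails at once if the hanger is dropped or rammed: faster than 0.3 m/s within 40 mm of the middle of the rail's top edge (distance between hanger and rail_mid below 0.04 m and linear speed of hanger above 0.3 m/s).
It also fails if it takes over 72 s, if anything falls off the work surface, if the arm or the gripper's body presses on something with over 40 N, if the wrist force passes 120 N, or if a joint passes its speed limit or range.

### The arm

A 6-joint arm with a two-finger parallel gripper is mounted at the origin on a cart in front of the work surface, level with it; the furniture and walls round the work are solid. World frame = base frame: x ahead of the robot, y to its left, z up, the work surface at z = 0. Lengths are in m, angles in rad, forces in N, time in s.
With the tool pointing down it reaches from about 0.35 to 0.975 m from the base axis. Payload 4.9 kg.
Tool frame: the origin (TCP) lies at the very end of the fingers, on their centre line; the grasp point (between the pads) lies 19 mm behind it (manip.grip_depth is the distance from the TCP to the grasp point, in m); z points along the fingers, x is the direction in which the jaws open and shut, and the axes are right-handed (so a half turn about z gives the same grasp; the last joint's range is limited). The gripper opens to 85 mm and grips with 20 to 120 N. Pads are 22 mm wide; open, the fingers measure 114 mm over their backs; the gripper's body (76 mm by 85 mm) begins 54 mm behind the grasp point. The pads swing forward as they close: fully open they stand 13 mm farther back than shut.
Start: joints at [-1.283, 0.053, 1.613, -0, 1.476, -0.119], TCP at [0.247, -0.574, 0.231] pointing down, gripper open.
Joint ranges: [-3.01, 3.01], [-1.01, 2.22], [0.06, 2.58], [-1.02, 4.17], [0.09, 2.62], [-3.14, 3.14]. Speed limits (rad/s): [2.57, 2.57, 3.14, 3.14, 3.14, 3.14].

### API

Orientations are given as a unit quaternion [w, x, y, z].
In Python, from plant import manip gives the robot as it stands. The module is installed in compiled form; this text tells all that it offers.
- The arm moves only by the shell command python3 -m crank 'ROWS' [OPENING]. ROWS is JSON, a list of rows, each a list of 4 numbers: the shift along the tool's x, y, z in cm, then the turn about the tool's z in units of 6 degrees (1.0 is 6 degrees). A call has 1 to 10 rows; each row shifts and turns the commanded pose from where the row before left it, along the tool's axes as they then stand; what a row does not reach is not made up. A row lasts 1/12 s, in which the tool goes at most 41.7 mm and 7.16 degrees, less where a joint would pass 70% of its speed; a pose out of reach is approached as far as the arm can. A call with a gripper value outside its range is refused whole. OPENING is the opening, from 0 (shut) to 1 (fully open), set as the call begins (- or left out, the last holds). The fingers move at their own pace and stop on an object; the grip force is fixed at half the most. Time passes only in rows, so rows that do not move let the fingers close. It gives the time, the measured TCP pose, the force and the opening at its end, in the units of the state.
- manip.state(): the state, without advancing time (a new reading comes with each control period).
- manip.grab_frame(name): name is "scene" or "top" or "wrist"; returns a dict with "img" (480x640x3 uint8, red, green, blue), "intrinsics" (3x3 intrinsics, pixels), "position" and "orientation" of the camera in the world. Camera axes: x right, y up, looking along -z (the intrinsics and any distortion apply to the point x, -y, -z); pixel columns grow to the right and rows downward; lengths in m; the calibration is good to about 2 mm. The wrist camera is an equidistant fisheye: a pixel r from the principal point sees the ray r / f radians off the axis. A picture is of the moment at which its call begins. There is no depth.
- manip.job_done(): hands the job in, once; it reports no verdict.
The state is a dict: "time": time; "joint_pos": joint angles; "joint_vel": joint speeds; "joint_efforts": joint torques, N m; "tool_pos": TCP position; "tool_rot": TCP orientation; "contact_force": force on the tool from outside, world axes, zero at the start; "ft_torque": the same for the moment, N m; "gripper_width": opening from 0.0 (shut) to 1.0 (fully open).
Only numpy, scipy, OpenCV 4.12 (cv2) and the standard library are available. Lean on these libraries where they do the work, as an engineer would, in place of code of your own. Each camera call takes 0.05 s, during which the arm holds its last target.

## Working session

There is one attempt and no reset: what is moved stays moved. The work goes in short steps, Python scripts to look and compute and a shell command to move; the robot and the scene stay as the last step left them, time stands still between calls to the robot, and variables do not carry over. Pictures are saved under pics/ and viewed, and the job is handed in when it is done.

```bash
mkdir -p pics; cat > h.py <<'E'
import numpy as np, cv2
from plant import manip
from scipy.spatial.transform import Rotation as R
def q2R(q): return R.from_quat([q[1],q[2],q[3],q[0]]).as_matrix()
def grab(n,fn):
    f=manip.grab_frame(n); cv2.imwrite('pics/'+fn,f['img'][:,:,::-1]); 
    np.savez('pics/'+fn[:-4]+'.npz',img=f['img'],K=f['intrinsics'],p=f['position'],q=f['orientation']); return f
E
python3 - <<'E'
from h import *
for n in ['scene','top','wrist']:
    f=grab(n,n+'0.png'); print(n,f['intrinsics'],f['position'],f['orientation'])
print(manip.state(), manip.grip_depth)
E
```

```text
scene [[594.65081033   0.         323.77008104]
 [  0.         594.65081033 238.65178842]
 [  0.           0.           1.        ]] [0.07210941 0.46582261 0.84292564] [-0.41186085 -0.14160298  0.31155633  0.84454242]
top [[502.30920374   0.         318.57359486]
 [  0.         502.30920374 238.02721355]
 [  0.           0.           1.        ]] [0.39057395 0.08703327 0.94130469] [-0.68311758 -0.07417983  0.07522933  0.72262595]
wrist [[371.64829954   0.         318.52300735]
 [  0.         371.64829954 235.98490866]
 [  0.           0.           1.        ]] [ 0.31998619 -0.54264299  0.37319234] [ 0.82486219 -0.13172467  0.08828111 -0.54263932]
{'time': 0.15, 'joint_pos': array([-1.28302645e+00,  5.32308577e-02,  1.61398445e+00, -1.09145085e-05,
        1.47599392e+00, -1.18985542e-01]), 'joint_vel': array([-0.00095048, -0.002925  , -0.00462787, -0.00080676, -0.00119063,
       -0.00066965]), 'joint_efforts': array([ 4.45057094e-04, -3.94242811e+01, -3.70720553e+01, -1.22150359e-04,
        4.63737219e-03, -6.71107500e-06]), 'tool_pos': array([ 0.24713626, -0.57353253,  0.23032604]), 'tool_rot': array([-5.17182430e-04,  8.35353701e-01, -5.49712235e-01, -6.21190857e-04]), 'contact_force': array([-0.65118997,  0.25647292,  0.94219401]), 'ft_torque': array([-0.01333439, -0.01342816, -0.02255932]), 'gripper_width': 1.0021387103352737} 0.0187
```

View pics/scene0.png

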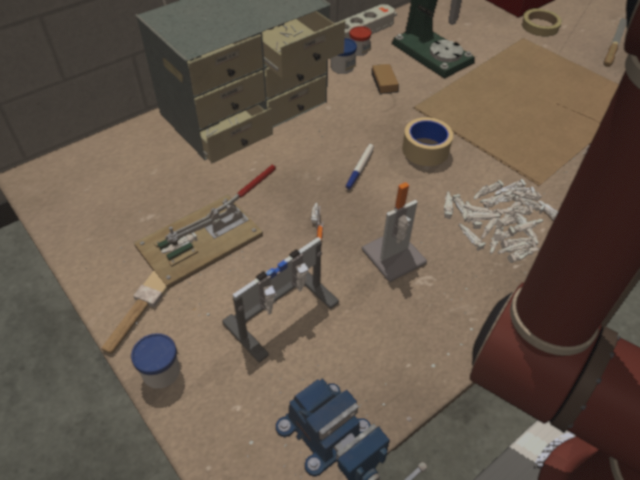

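View pics/top0.png

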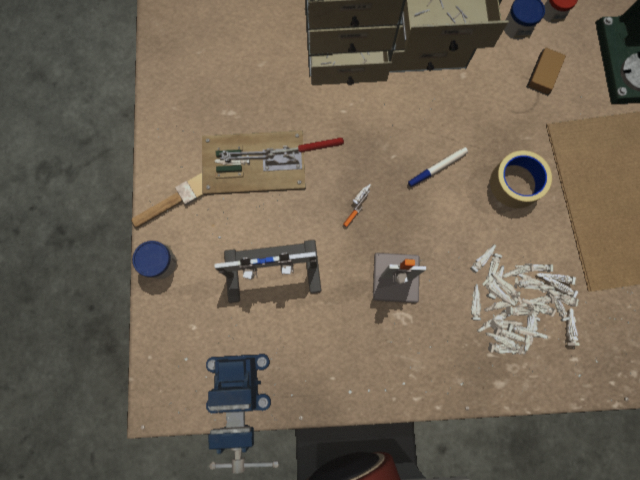

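View pics/wrist0.png

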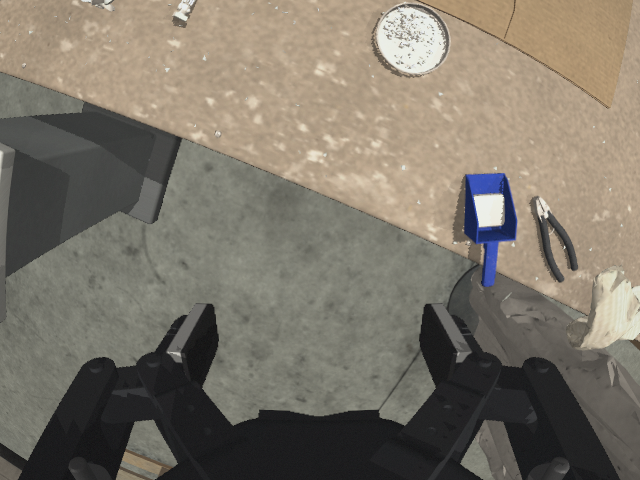

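The top view shows the stand with the orange-handled hanger at about (408,265) and the rack with its blue saddle at about (265,261). A small look-alike hanger lies at (355,205). I'll zoom in next.

```bash
python3 - <<'E'
from h import *
a=cv2.imread('pics/top0.png'); 
c1=cv2.resize(a[225:315,200:330],None,fx=6,fy=6,interpolation=cv2.INTER_CUBIC); cv2.imwrite('pics/t_rack.png',c1)
c2=cv2.resize(a[240:315,360:440],None,fx=7,fy=7,interpolation=cv2.INTER_CUBIC); cv2.imwrite('pics/t_stand.png',c2)
a=cv2.imread('pics/scene0.png'); 
c1=cv2.resize(a[215:365,215:345],None,fx=4,fy=4,interpolation=cv2.INTER_CUBIC); 
c2=cv2.resize(a[170:290,350:450],None,fx=5,fy=5,interpolation=cv2.INTER_CUBIC)[:, :280*1]
cv2.imwrite('pics/s_rack.png',c1);cv2.imwrite('pics/s_stand.png',cv2.resize(a[170:290,350:450],None,fx=5,fy=5,interpolation=cv2.INTER_CUBIC))
E
```

```text
(no output)
```

View pics/t_rack.png

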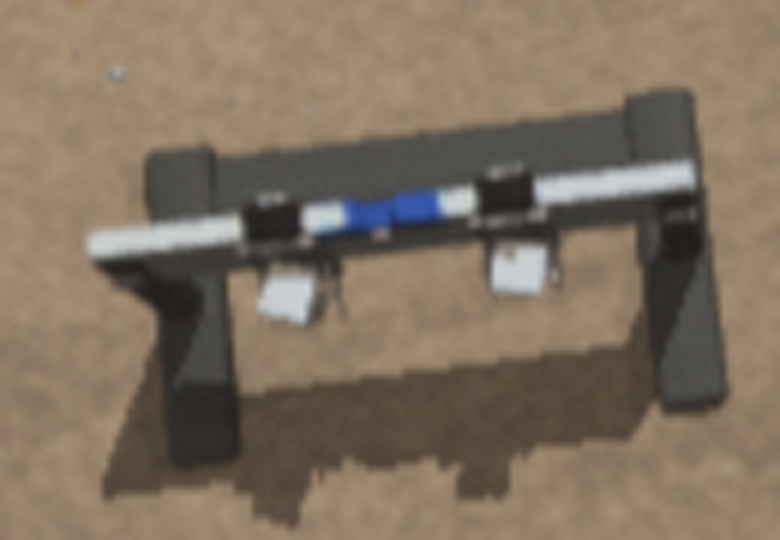

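View pics/t_stand.png

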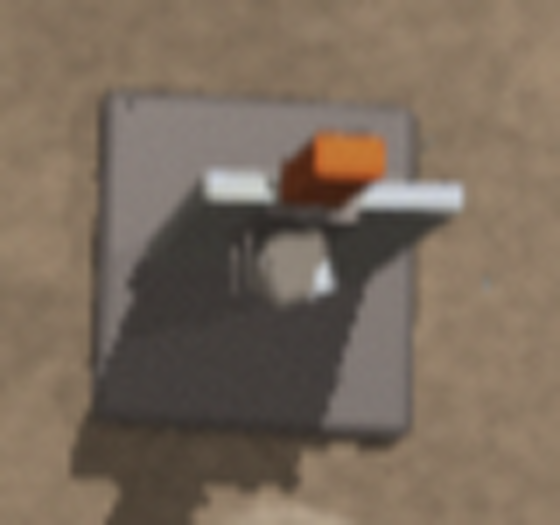

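View pics/s_rack.png

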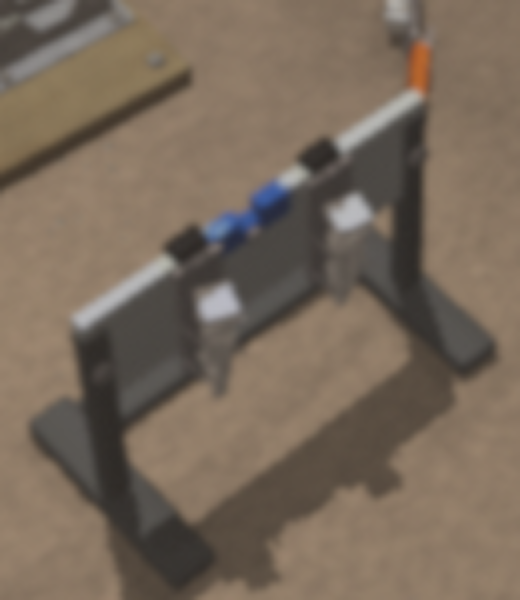

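View pics/s_stand.png

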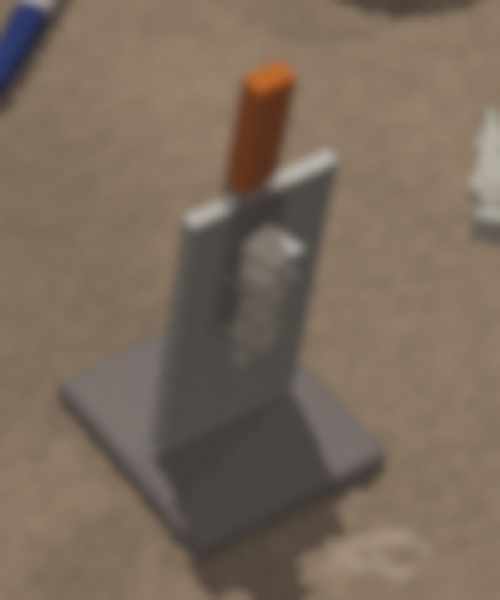

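```bash
cat >> h.py <<'E'
def ray(d,u,v):
    K=d['K']; c=np.array([(u-K[0,2])/K[0,0],-(v-K[1,2])/K[1,1],-1.]); return q2R(d['q'])@c
def onz(d,u,v,z):
    r=ray(d,u,v); return d['p']+r*(z-d['p'][2])/r[2]
def proj(d,P):
    c=q2R(d['q']).T@(np.asarray(P)-d['p']); return d['K'][0,2]-d['K'][0,0]*c[0]/c[2], d['K'][1,2]+d['K'][1,1]*c[1]/c[2]
E
python3 - <<'E'
from h import *
t=np.load('pics/top0.npz'); s=np.load('pics/scene0.npz')
def cv(X,Y,ox,oy,k): return (X+.5)/k-.5+ox,(Y+.5)/k-.5+oy
T=lambda X,Y:cv(X,Y,200,225,6); TS=lambda X,Y:cv(X,Y,360,240,7); S=lambda X,Y:cv(X,Y,215,215,4); SS=lambda X,Y:cv(X,Y,350,170,5)
for n,p,z in [('railL',(88,245),.13),('railR',(694,173),.13),('blueL',(345,213),.13),('blueR',(440,205),.13),('notchL',(362,0),.13),('notch?',(390,210),.13)]:
    print(n,onz(t,*T(*p),z))
for n,p in [('railL',(80,320)),('railR',(420,97)),('blueL',(208,240)),('blueR',(290,190)),('notch',(250,217))]: print('S',n,onz(s,*S(*p),.13))
for n,p,z in [('stL',(207,186),.13),('stR',(463,196),.13),('hTop',(350,157),.186)]: print(n,onz(t,*TS(*p),z))
for n,p,z in [('stL',(187,220),.13),('stR',(335,157),.13),('hTop',(270,77),.186)]: print('S',n,onz(s,*SS(*p),z))
E
```

```text
railL [0.52877173 0.25369713 0.13      ]
railR [0.53934381 0.08779571 0.13      ]
blueL [0.5336496  0.18349701 0.13      ]
blueR [0.53439772 0.15751956 0.13      ]
notchL [0.5931781  0.17699716 0.13      ]
notch? [0.53378555 0.17120189 0.13      ]
S railL [0.52940378 0.25237588 0.13      ]
S railR [0.53730872 0.08990975 0.13      ]
S blueL [0.53073291 0.19523037 0.13      ]
S blueR [0.53114095 0.15726271 0.13      ]
S notch [0.52994139 0.17666307 0.13      ]
stL [ 0.511467   -0.03141755  0.13      ]
stR [ 0.50576224 -0.09069178  0.13      ]
hTop [ 0.50771984 -0.05479017  0.186     ]
S stL [ 0.51275158 -0.0301665   0.13      ]
S stR [ 0.50380342 -0.08838718  0.13      ]
S hTop [ 0.50728907 -0.05283298  0.186     ]
```

```bash
python3 -m crank '[[0,0,0,1],[0,0,0,1],[0,0,0,1],[0,0,0,1],[0,0,0,1],[-2,-0.7,0,0],[-2.7,-1,0,0],[-2.7,-1,0,0],[-2.7,-1,0,0],[-2.7,-1,0,0]]' 1 && python3 -m crank '[[-2.7,-1,0,0],[-2.7,-1,0,0],[-2.7,-1,0,0],[-2.7,-1,0,0],[-2.7,-1,0,0],[-2.7,-1,0,0],[-2.7,-1,0,0],[-2.7,-1,0,0],[-2.7,-1,0,0],[-2.7,-1,0,0]]' 0.6
```

```text
time: 0.98
tool_pos: [0.3091, -0.451, 0.2308]
tool_rot: [0.0, -0.664, 0.747, 0.0]
contact_force: [0.0, 0.2, -0.2]
gripper_width: 1.0
time: 1.82
tool_pos: [0.4399, -0.1944, 0.2311]
tool_rot: [-0.0, -0.665, 0.747, 0.0]
contact_force: [0.5, -0.5, -1.0]
gripper_width: 0.601
```

```bash
python3 -m crank '[[-2.7,-0.9,0,0],[-2.7,-0.9,0,0],[-2.7,-0.9,0,0],[-2.7,-0.9,0,0],[-2,-0.7,0,0],[-1,-0.4,0,0],[0,0,0,0],[0,0,0,0],[0,0,0,0],[0,0,0,0]]' 0.6; python3 - <<'E'
from h import *
grab('wrist','wrist1.png'); f=grab('scene','scene1.png'); print(manip.state()['tool_pos'])
a=f['img'][:,:,::-1]; cv2.imwrite('pics/s1.png',cv2.resize(a[120:290,320:480],None,fx=4,fy=3.5,interpolation=cv2.INTER_CUBIC))
E
```

```text
time: 2.65
tool_pos: [0.502, -0.0653, 0.2312]
tool_rot: [-0.0, -0.664, 0.748, -0.0]
contact_force: [0.7, 0.0, 1.4]
gripper_width: 0.598
[ 0.50213278 -0.06520012  0.23129529]
```

View pics/wrist1.png

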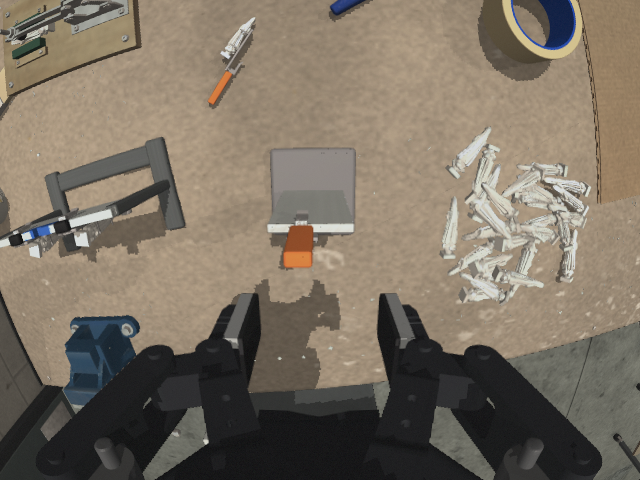

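View pics/s1.png

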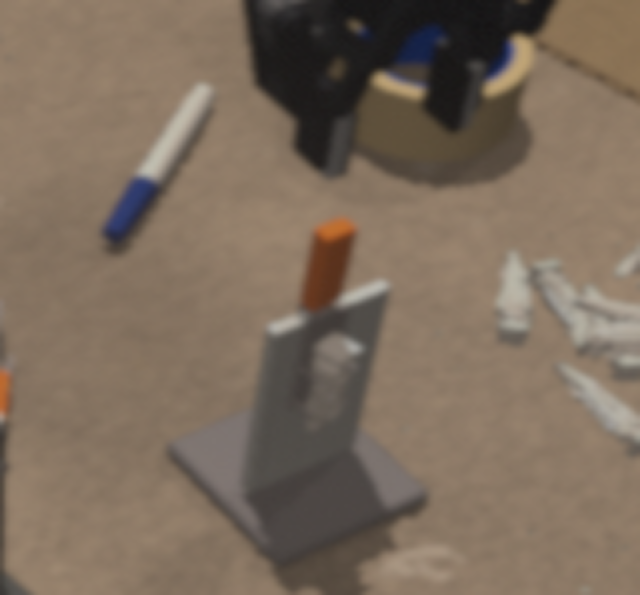

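Wrist view: the handle top is at (298,258), centred slightly left of the finger mid-line. The stand's top edge, (269,229) to (354,229), is level, so the yaw matches.

```bash
cat >> h.py <<'E'
def wray(d,u,v):
    K=d['K']; x,y=u-K[0,2],v-K[1,2]; r=np.hypot(x,y); th=r/K[0,0]; k=np.sin(th)/max(r,1e-9)
    return q2R(d['q'])@np.array([x*k,-y*k,-np.cos(th)])
def wonz(d,u,v,z):
    r=wray(d,u,v); return d['p']+r*(z-d['p'][2])/r[2]
E
python3 - <<'E'
from h import *
d=np.load('pics/wrist1.npz'); im=d['img'].astype(int)
m=(im[...,0]>190)&(im[...,2]<80)&(im[...,1]<150); m[:220]=0; m[300:]=0;ys,xs=np.nonzero(m); print(xs.min(),xs.max(),ys.min(),ys.max())
rect=cv2.minAreaRect(np.c_[xs,ys].astype(np.float32)); print(rect); c=rect[0]
print('htop',wonz(d,*c,.186), [wonz(d,*p,.186) for p in cv2.boxPoints(rect)])
for p in [(269,229),(354,228)]: print(wonz(d,*p,.13))
st=manip.state(); print(R.from_matrix(q2R(st['tool_rot'])).as_matrix().round(3))
cv2.imwrite('pics/w1c.png',cv2.resize(d['img'][190:290,240:380,::-1],None,fx=5,fy=5,interpolation=cv2.INTER_CUBIC))
E
```

```text
284 310 252 266
((297.0, 259.0), (14.0, 26.0), 90.0)
htop [ 0.50734366 -0.05487716  0.186     ] [array([ 0.51221515, -0.04841033,  0.186     ]), array([ 0.51056868, -0.06244509,  0.186     ]), array([ 0.50240275, -0.06140487,  0.186     ]), array([ 0.50405012, -0.04716409,  0.186     ])]
[ 0.50981983 -0.03248491  0.13      ]
[ 0.50357534 -0.09088086  0.13      ]
[[-0.118 -0.993 -0.   ]
 [-0.993  0.118 -0.   ]
 [ 0.     0.    -1.   ]]
```

View pics/w1c.png

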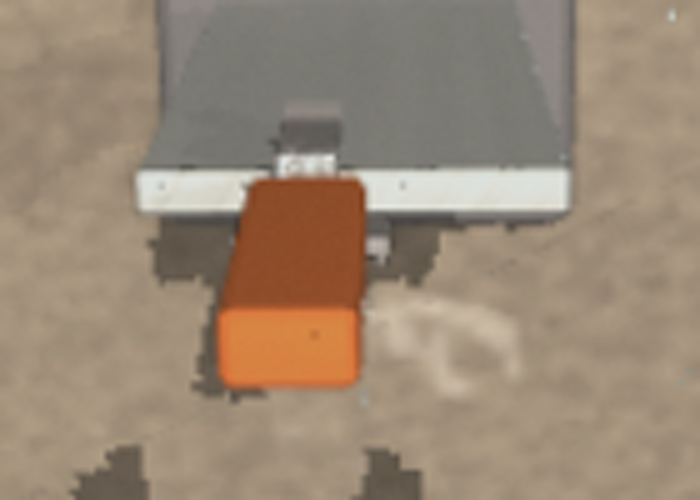

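```bash
python3 -m crank '[[-0.55,-0.2,0,-0.1],[-0.55,-0.2,0.5,0],[0,0,1,0],[0,0,1,0],[0,0,1,0],[0,0,1,0],[0,0,1,0],[0,0,1,0],[0,0,0.7,0],[0,0,0.4,0]]' 0.6; python3 -m crank '[[0,0,0.3,0],[0,0,0,0],[0,0,0,0]]' 0.6;  python3 - <<'E'
from h import *
d=grab('wrist','wrist2.png'); grab('top','top2.png'); print(manip.state()['tool_pos'])
E
```

```text
time: 3.58
tool_pos: [0.5069, -0.0536, 0.1536]
tool_rot: [-0.001, -0.668, 0.744, 0.001]
contact_force: [0.7, -0.8, -0.4]
gripper_width: 0.604
time: 3.83
tool_pos: [0.5079, -0.0538, 0.1526]
tool_rot: [0.0, -0.669, 0.744, -0.0]
contact_force: [0.3, 0.6, -0.0]
gripper_width: 0.598
[ 0.5080971  -0.05387708  0.15306432]
```

View pics/wrist2.png

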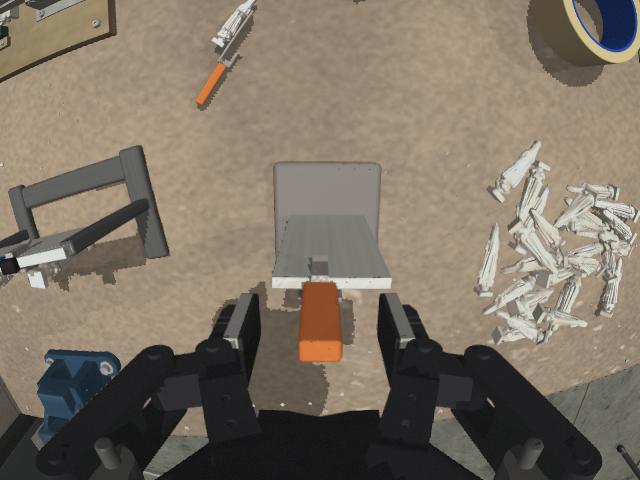

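The handle sits centred between the pads at (320,330), so I'll close.

```bash
python3 -m crank '[[0,0,0,0],[0,0,0,0],[0,0,0,0],[0,0,0,0],[0,0,0,0],[0,0,0,0],[0,0,0,0],[0,0,0,0]]' 0; python3 -m crank '[[0,0,-0.1,0],[0,0,-0.3,0],[0,0,-0.5,0],[0,0,-0.5,0],[0,0,-0.5,0],[0,0,-0.5,0],[0,0,-0.5,0],[0,0,-0.5,0],[0,0,-0.3,0],[0,0,0,0]]' 0;  python3 - <<'E'
from h import *
d=grab('wrist','wrist3.png'); f=grab('scene','scene3.png'); print(manip.state()['contact_force'])
a=f['img'][:,:,::-1]; cv2.imwrite('pics/s3.png',cv2.resize(a[100:290,320:480],None,fx=4,fy=3,interpolation=cv2.INTER_CUBIC))
E
```

```text
time: 4.6
tool_pos: [0.5079, -0.0538, 0.1528]
tool_rot: [0.0, -0.669, 0.744, -0.0]
contact_force: [-0.5, -0.7, 3.7]
gripper_width: 0.171
time: 5.43
tool_pos: [0.5079, -0.0538, 0.1904]
tool_rot: [0.0, -0.669, 0.744, -0.0]
contact_force: [-0.5, -0.9, -0.2]
gripper_width: 0.179
[-0.1326668   0.02901914 -0.91962989]
```

View pics/wrist3.png

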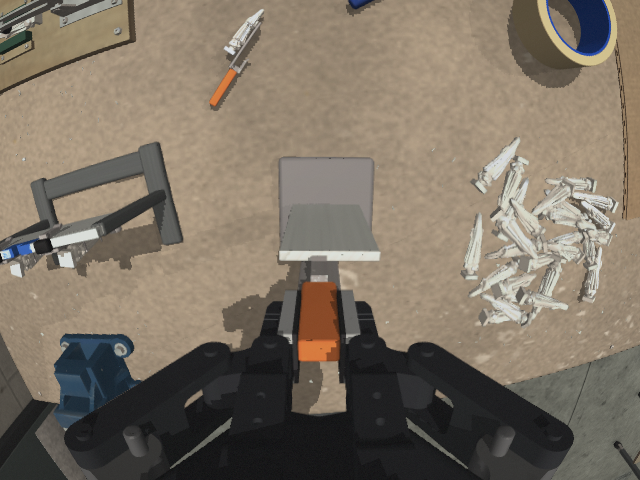

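View pics/s3.png

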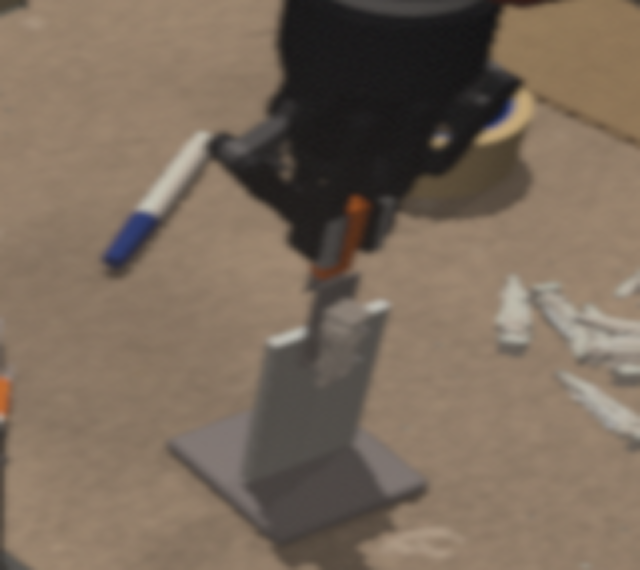

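```bash
python3 -m crank '[[0,0,-0.5,0],[0,0,-1,0],[0,0,-1.2,0],[0,0,-1.2,0],[0,0,-1.2,-0.4],[0,0,-1.2,-0.4],[0,0,-1,-0.4],[0,0,-0.5,-0.4],[0,0,0,0],[0,0,0,0]]' 0; python3 -m crank '[[-1,-0.2,0,0],[-2,-0.4,0,0],[-2,-0.4,0,0],[-2,-0.4,0,0],[-2,-0.4,0,0],[-2,-0.4,0,0],[-2,-0.4,0,0],[-2,-0.4,0,0],[-1,-0.2,0,0],[0,0,0,0]]' 0; python3 -m crank '[[0,0,0,0],[0,0,0,0],[0,0,0,0]]' 0;python3 - <<'E'
from h import *
d=grab('wrist','wrist4.png'); 
E
```

```text
time: 6.37
tool_pos: [0.5081, -0.0539, 0.2688]
tool_rot: [-0.001, 0.728, -0.686, 0.001]
contact_force: [0.0, 0.4, -1.0]
gripper_width: 0.173
time: 7.2
tool_pos: [0.5294, 0.1099, 0.2667]
tool_rot: [0.0, 0.729, -0.684, -0.001]
contact_force: [-0.6, -0.3, -0.5]
gripper_width: 0.176
time: 7.45
tool_pos: [0.5297, 0.1071, 0.2672]
tool_rot: [0.0, 0.728, -0.686, 0.0]
contact_force: [0.3, 0.5, -1.0]
gripper_width: 0.178
```

View pics/wrist4.png

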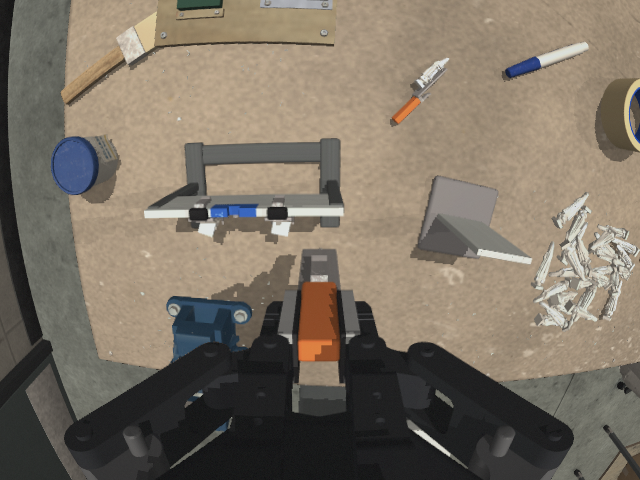

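The rack now shows as a level strip. The rail ends are at (145,213) and (343,211), with the saddle between x≈212 and 256. I'll zoom in and measure.

```bash
python3 - <<'E'
from h import *
d=np.load('pics/wrist4.npz'); im=d['img']
cv2.imwrite('pics/w4c.png',cv2.resize(im[190:235,180:290,::-1],None,fx=7,fy=7,interpolation=cv2.INTER_CUBIC))
L=wonz(d,145,213.5,.13);Rr=wonz(d,343,211,.13); print(L,Rr,(L+Rr)/2,np.linalg.norm(L-Rr),np.degrees(np.arctan2(L[0]-Rr[0],-(L[1]-Rr[1])))) 
E
```

```text
[0.52764375 0.25249101 0.13      ] [0.53810164 0.08793005 0.13      ] [0.5328727  0.17021053 0.13      ] 0.16489292424260757 -176.36372730453587
```

View pics/w4c.png

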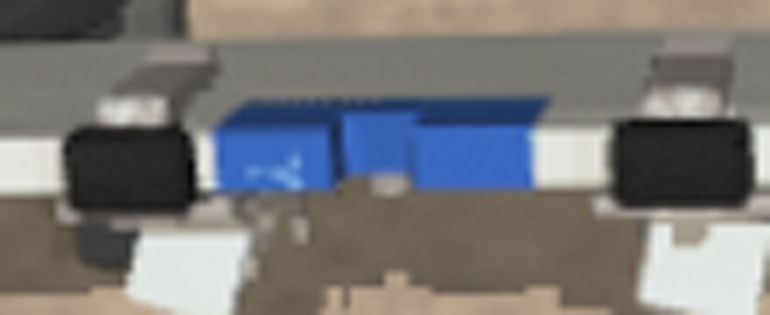

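```bash
python3 - <<'E'
from h import *
d=np.load('pics/wrist4.npz')
C=lambda X,Y:((X+.5)/7-.5+180,(Y+.5)/7-.5+190)
for n,p,z in [('sadL',(215,160),.13),('sadR',(532,157),.13),('nL',(336,157),.13),('nR',(413,157),.13),('LH',(130,168),.135),('RH',(682,162),.135)]:
    print(n,wonz(d,*C(*p),z))
t=np.load('pics/top0.npz')
T=lambda X,Y:((X+.5)/6-.5+200,(Y+.5)/6-.5+225)
for n,p in [('LH',(272,220)),('RH',(505,192))]: print('top',n,onz(t,*T(*p),.135))
E
```

```text
sadL [0.53115457 0.19348879 0.13      ]
sadR [0.53335821 0.15631187 0.13      ]
nL [0.53220525 0.17903968 0.13      ]
nR [0.53265368 0.17002482 0.13      ]
LH [0.53112635 0.20224925 0.135     ]
RH [0.53503479 0.13880129 0.135     ]
top LH [0.53196276 0.20273208 0.135     ]
top RH [0.53609193 0.13932273 0.135     ]
```

```bash
python3 - <<'E'
from h import *
d=np.load('pics/wrist4.npz'); im=d['img'].astype(int)
cv2.imwrite('pics/w4d.png',cv2.resize(d['img'][235:375,260:380,::-1],None,fx=5,fy=4,interpolation=cv2.INTER_CUBIC))
st=manip.state(); tp=st['tool_pos'];M=q2R(st['tool_rot']); print(tp, M.round(3), np.degrees(np.arctan2(M[1,0],M[0,0])))
m=(im[...,0]>90)&(im[...,2]<70)&(im[...,1]<140)&(im[...,0]>im[...,1]*1.5); m[:270]=0; m[:,:290]=0;m[:,350:]=0
for v in range(280,364,8):
    x=np.nonzero(m[v])[0]; print(v,x.min() if len(x) else None,x.max() if len(x) else None, im[v,319])
E
```

```text
[0.52975735 0.10702649 0.26727622] [[ 0.06  -0.998 -0.   ]
 [-0.998 -0.06  -0.   ]
 [ 0.     0.    -1.   ]] -86.57349603668484
280 None None [179 170 163]
288 302 335 [140  76  42]
296 302 334 [139  75  40]
304 301 335 [140  75  41]
312 300 336 [140  75  42]
320 300 336 [140  74  39]
328 299 337 [141  76  41]
336 298 337 [143  77  43]
344 298 338 [220 128  66]
352 298 338 [220 128  66]
360 299 337 [132  71  39]
```

View pics/w4d.png

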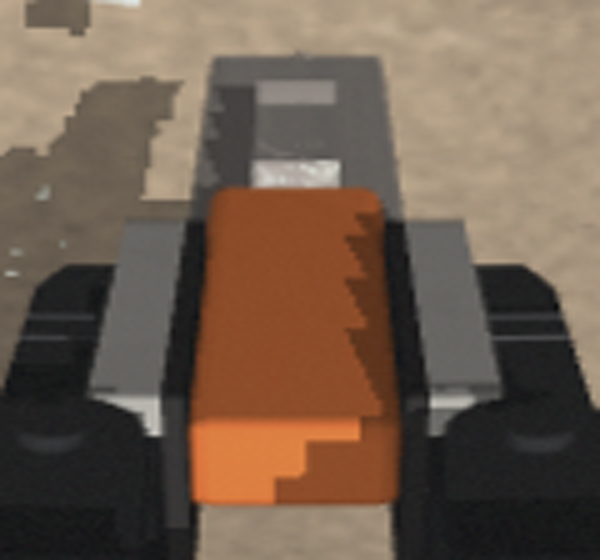

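```bash
python3 - <<'E'
from h import *
d=np.load('pics/wrist4.npz'); st=manip.state(); tp=st['tool_pos'];M=q2R(st['tool_rot'])
o=tp[2]-.0228
for n,p,z in [('topface ctr',(318.3,350),o+.056),('top rear edge',(318.3,340),o+.056),('top front edge',(318.3,360.3),o+.056),('block bottom rear',(319.4,282.5),o+.006),('lip end top',(319.4,253),o-.0)]:
    P=wonz(d,*p,z); print(n,P-tp, 'tool', (M.T@(P-tp))*1000)
E
```

```text
topface ctr [-5.38302368e-06 -4.65879040e-04  3.32000000e-02] tool [  0.47194791   0.03577267 -33.19989545]
top rear edge [ 0.0043972  -0.00020385  0.0332    ] tool [  0.47351947  -4.37459986 -33.20023446]
top front edge [-0.00472289 -0.00074661  0.0332    ] tool [  0.47022248   4.76162262 -33.19953219]
block bottom rear [ 0.00329731 -0.00075034 -0.0168    ] tool [ 0.94241636 -3.24785923 16.79995559]
lip end top [ 1.59975140e-02  8.95453889e-06 -2.28000000e-02] tool [  0.94224232 -15.97120456  22.79897672]
```

```bash
python3 -m crank '[[-0.5,0,0,0],[-1,-0.15,0,0],[-1,-0.15,0,0],[-1,-0.15,0,0],[-1,-0.15,0,0],[-1,-0.1,0,0],[-0.8,-0.05,0,0],[-0.49,0,0,0],[0,0,0,0],[0,0,0,0]]' 0; python3 -m crank '[[0,0,0,0],[0,0,0,0],[0,0,0,0]]' 0;python3 - <<'E'
from h import *
d=grab('wrist','wrist5.png');im=d['img']
cv2.imwrite('pics/w5c.png',cv2.resize(im[180:370,250:400,::-1],None,fx=4,fy=3,interpolation=cv2.INTER_CUBIC))
d=grab('scene','scene5.png');im=d['img']
cv2.imwrite('pics/s5c.png',cv2.resize(im[120:370,200:370,::-1],None,fx=4,fy=2.4,interpolation=cv2.INTER_CUBIC))
E
```

```text
time: 8.33
tool_pos: [0.533, 0.1764, 0.2673]
tool_rot: [0.0, 0.729, -0.685, 0.0]
contact_force: [0.5, 0.7, -1.1]
gripper_width: 0.178
time: 8.58
tool_pos: [0.5332, 0.1757, 0.2673]
tool_rot: [-0.0, 0.728, -0.685, 0.0]
contact_force: [0.8, -0.4, -1.4]
gripper_width: 0.171
```

View pics/w5c.png

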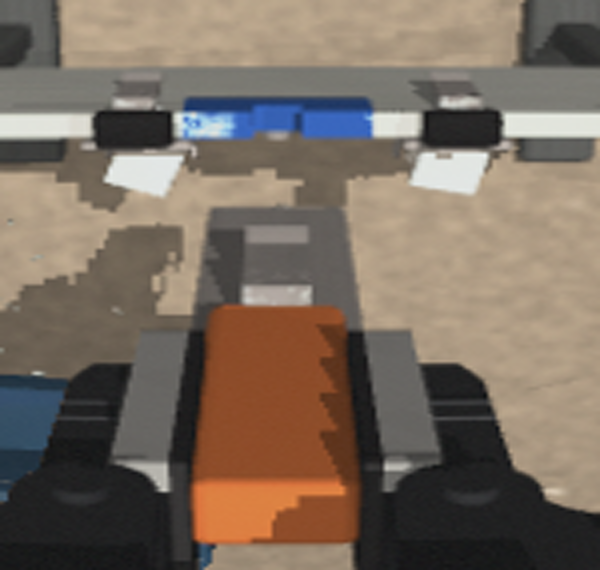

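View pics/s5c.png

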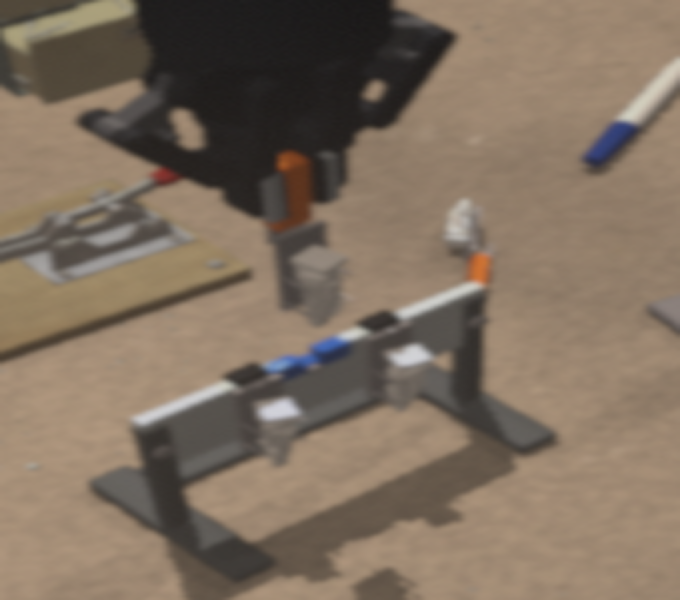

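```bash
python3 - <<'E'
from h import *
d=np.load('pics/wrist5.npz'); st=manip.state(); tp=st['tool_pos'];M=q2R(st['tool_rot']);im=d['img']
for n,u in [('L',272),('c',372)]:
    print([tuple(im[v,u]) for v in range(213,232)])
for n,p in [('rear',(300,217.3)),('front',(300,226)),('nL',(313.6,222)),('nR',(324.9,222))]:
    P=wonz(d,*p,.13); print(n,P.round(4),'tool',(M.T@(P-tp)*1000).round(2))
E
```

```text
[(np.uint8(124), np.uint8(123), np.uint8(116)), (np.uint8(116), np.uint8(114), np.uint8(109)), (np.uint8(114), np.uint8(113), np.uint8(107)), (np.uint8(121), np.uint8(120), np.uint8(114)), (np.uint8(141), np.uint8(141), np.uint8(133)), (np.uint8(188), np.uint8(186), np.uint8(175)), (np.uint8(196), np.uint8(195), np.uint8(184)), (np.uint8(197), np.uint8(195), np.uint8(184)), (np.uint8(196), np.uint8(193), np.uint8(183)), (np.uint8(195), np.uint8(193), np.uint8(182)), (np.uint8(199), np.uint8(197), np.uint8(187)), (np.uint8(200), np.uint8(197), np.uint8(187)), (np.uint8(162), np.uint8(160), np.uint8(151)), (np.uint8(106), np.uint8(103), np.uint8(97)), (np.uint8(132), np.uint8(126), np.uint8(121)), (np.uint8(177), np.uint8(169), np.uint8(161)), (np.uint8(169), np.uint8(161), np.uint8(154)), (np.uint8(106), np.uint8(98), np.uint8(89)), (np.uint8(108), np.uint8(96), np.uint8(84))]
[(np.uint8(122), np.uint8(120), np.uint8(115)), (np.uint8(123), np.uint8(121), np.uint8(115)), (np.uint8(107), np.uint8(106), np.uint8(100)), (np.uint8(66), np.uint8(64), np.uint8(62)), (np.uint8(32), np.uint8(3
[... 162 characters left out ...]
1), np.uint8(41), np.uint8(41)), (np.uint8(38), np.uint8(37), np.uint8(38)), (np.uint8(39), np.uint8(39), np.uint8(38)), (np.uint8(39), np.uint8(37), np.uint8(37)), (np.uint8(39), np.uint8(37), np.uint8(37)), (np.uint8(36), np.uint8(34), np.uint8(35)), (np.uint8(35), np.uint8(35), np.uint8(35)), (np.uint8(62), np.uint8(59), np.uint8(58)), (np.uint8(103), np.uint8(98), np.uint8(93)), (np.uint8(118), np.uint8(111), np.uint8(102)), (np.uint8(129), np.uint8(123), np.uint8(112))]
rear [0.5344 0.1898 0.13  ] tool [-13.93  -2.12 137.35]
front [0.5273 0.1895 0.13  ] tool [-14.04   4.99 137.35]
nL [0.5313 0.179  0.13  ] tool [ -3.3    1.72 137.35]
nR [0.5318 0.1701 0.13  ] tool [  5.57   1.72 137.35]
```

```bash
python3 -m crank '[[0,0.1,0.3,0],[0,0,0.6,0],[0,0,0.6,0],[0,0,0.6,0],[0,0,0.6,0],[0,0,0.6,0],[0,0,0.6,0],[0,0,0.3,0],[0,0,0.2,0],[0,0,0,0]]' 0; python3 -m crank '[[0,0,0,0],[0,0,0,0],[0,0,0,0]]' 0;python3 - <<'E'
from h import *
d=grab('wrist','wrist6.png');im=d['img']
cv2.imwrite('pics/w6c.png',cv2.resize(im[200:370,230:410,::-1],None,fx=4,fy=3.5,interpolation=cv2.INTER_CUBIC))
d=grab('scene','scene6.png');im=d['img']
cv2.imwrite('pics/s6c.png',cv2.resize(im[170:350,220:350,::-1],None,fx=5,fy=3.3,interpolation=cv2.INTER_CUBIC))
E
```

```text
time: 9.52
tool_pos: [0.5319, 0.1761, 0.2227]
tool_rot: [0.0, 0.728, -0.685, -0.0]
contact_force: [-0.4, -0.1, -1.0]
gripper_width: 0.175
time: 9.77
tool_pos: [0.5324, 0.1761, 0.2238]
tool_rot: [-0.0, 0.728, -0.685, 0.0]
contact_force: [-0.3, 0.2, -0.1]
gripper_width: 0.175
```

View pics/w6c.png

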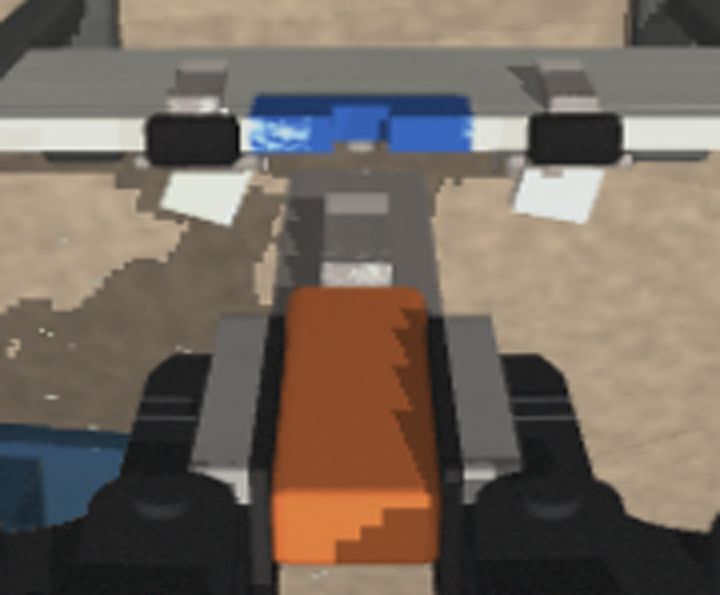

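View pics/s6c.png

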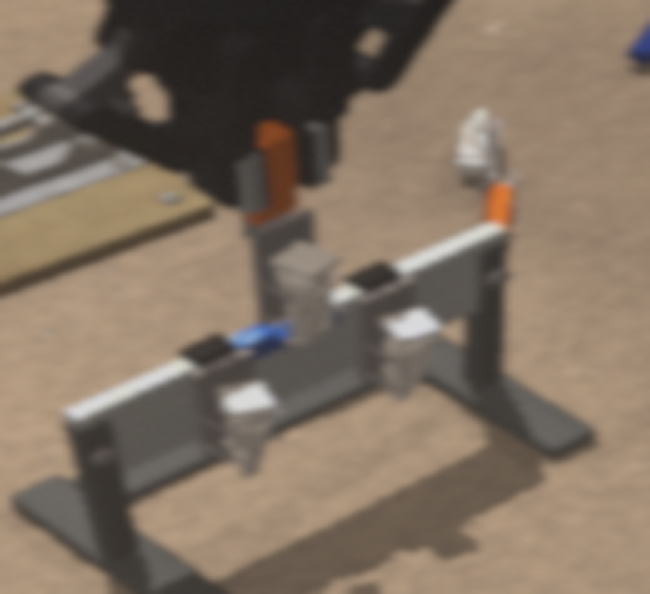

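```bash
python3 - <<'E'
from h import *
d=np.load('pics/wrist6.npz'); st=manip.state(); tp=st['tool_pos'];M=q2R(st['tool_rot']);im=d['img'];o=tp[2]-.0228
print(tp); 
cv2.imwrite('pics/w6z.png',cv2.resize(im[225:285,285:355,::-1],None,fx=9,fy=9,interpolation=cv2.INTER_CUBIC))
C=lambda X,Y:((X+.5)/4-.5+230,(Y+.5)/3.5-.5+200)
for n,p,z in [('railrear',(200,114),.13),('railfront',(500,152),.13),('nL',(331,130),.13),('nR',(388,130),.13),('plate bottom',(358,172),o-.06),('lip top L',(324,262),o),('lip top R',(391,262),o)]:
    P=wonz(d,*C(*p),z); print(n,P.round(4),'tool',(M.T@(P-tp)*1000).round(2))
E
```

```text
[0.5323182  0.17608596 0.22372611]
railrear [0.5346 0.2019 0.13  ] tool [-25.65  -3.82  93.73]
railfront [0.53  0.151 0.13 ] tool [24.92  3.89 93.72]
nL [0.5328 0.1798 0.13  ] tool [-3.67 -0.59 93.73]
nR [0.5333 0.1702 0.13  ] tool [ 5.91 -0.6  93.73]
plate bottom [0.5285 0.175  0.1409] tool [ 0.86  3.96 82.8 ]
lip top L [0.5369 0.1797 0.2009] tool [-3.35 -4.74 22.8 ]
lip top R [0.5374 0.1716 0.2009] tool [ 4.83 -4.75 22.8 ]
```

View pics/w6z.png

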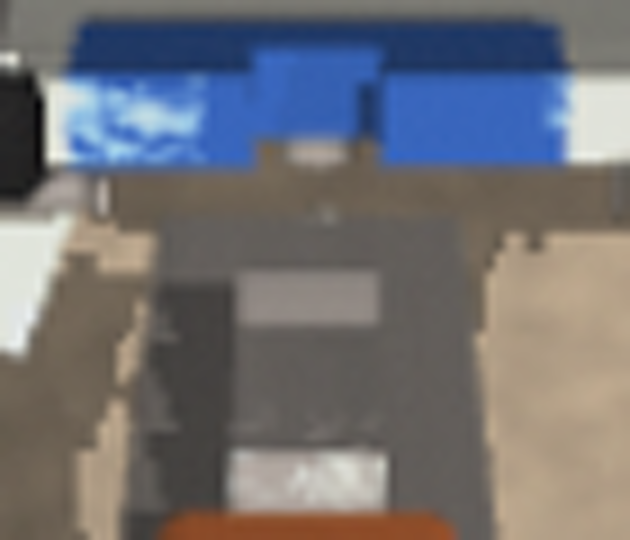

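```bash
python3 -m crank '[[0.03,0.08,0,0],[0,0,0,0],[0,0,0.3,0],[0,0,0.3,0],[0,0,0.3,0],[0,0,0.3,0],[0,0,0.2,0],[0,0,0,0],[0,0,0,0]]' 0; python3 - <<'E'
from h import *
d=grab('wrist','wrist7.png');im=d['img']
st=manip.state(); print(st['contact_force'],st['ft_torque'],st['tool_pos'])
cv2.imwrite('pics/w7z.png',cv2.resize(im[225:300,280:360,::-1],None,fx=8,fy=8,interpolation=cv2.INTER_CUBIC))
E
```

```text
time: 10.62
tool_pos: [0.5312, 0.1757, 0.209]
tool_rot: [0.0, 0.728, -0.685, -0.0]
contact_force: [-0.3, 0.1, -0.4]
gripper_width: 0.178
[-0.19773392 -0.33371259 -1.18799301] [0.01450878 0.0420941  0.00247019] [0.531357   0.17573268 0.20928778]
```

View pics/w7z.png

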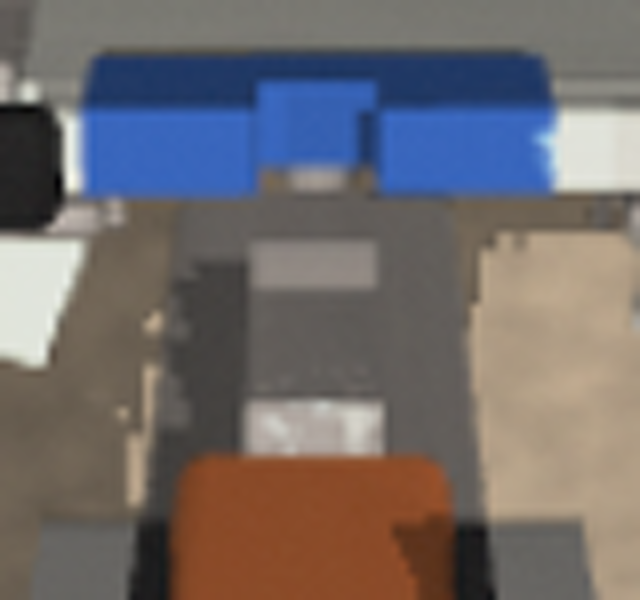

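```bash
python3 -m crank '[[0,0,0.3,0],[0,0,0.3,0],[0,0,0.3,0],[0,0,0.3,0],[0,0,0.3,0],[0,0,0.2,0],[0,0,0,0],[0,0,0,0]]' 0; python3 -m crank '[[0,0,0.3,0],[0,0,0.3,0],[0,0,0.3,0],[0,0,0.3,0],[0,0,0.3,0],[0,0,0.3,0],[0,0,0,0],[0,0,0,0],[0,0,0,0]]' 0; python3 - <<'E'
from h import *
d=grab('wrist','wrist8.png');im=d['img']
st=manip.state(); print(st['contact_force'],st['ft_torque'],st['tool_pos'])
cv2.imwrite('pics/w8z.png',cv2.resize(im[230:320,270:370,::-1],None,fx=6.5,fy=6.5,interpolation=cv2.INTER_CUBIC))
E
```

```text
time: 11.33
tool_pos: [0.5312, 0.1757, 0.1921]
tool_rot: [0.0, 0.728, -0.685, -0.0]
contact_force: [-0.2, -0.0, -1.0]
gripper_width: 0.176
time: 12.08
tool_pos: [0.5314, 0.1757, 0.1744]
tool_rot: [-0.0, 0.728, -0.685, 0.0]
contact_force: [0.2, 0.0, 0.3]
gripper_width: 0.175
[0.61948901 0.27715427 0.26689498] [-0.03028196 -0.00794132  0.02539183] [0.53146854 0.17574743 0.17455565]
```

View pics/w8z.png

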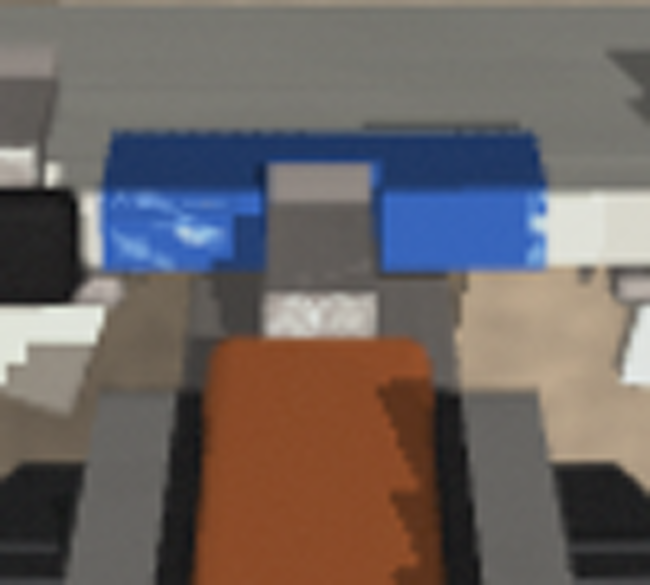

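```bash
python3 - <<'E'
from h import *
d=np.load('pics/wrist8.npz'); st=manip.state(); tp=st['tool_pos'];M=q2R(st['tool_rot']);o=tp[2]-.0228
C=lambda X,Y:((X+.5)/6.5-.5+270,(Y+.5)/6.5-.5+230)
for n,p,z in [('sad rear',(430,188),.13),('sad front',(430,270),.13),('rail rear',(600,190),.13),('rail front',(600,265),.13),('nL',(263,230),.13),('nR',(382,230),.13),('lip end',(320,163),o-.015),('lip kink',(320,202),o-.010),('bridge rear top',(320,290),o+.002),('lipL',(268,185),o-.013),('lipR',(374,185),o-.013)]:
    P=wonz(d,*C(*p),z); print(n,P.round(4),'tool',(M.T@(P-tp)*1000).round(2))
E
```

```text
sad rear [0.5365 0.1662 0.13  ] tool [ 9.88 -4.47 44.56]
sad front [0.5291 0.1656 0.13  ] tool [10.    3.01 44.55]
rail rear [0.5372 0.1519 0.13  ] tool [24.18 -4.24 44.56]
rail front [0.5304 0.1512 0.13  ] tool [24.47  2.63 44.55]
nL [0.5319 0.1799 0.13  ] tool [-4.1  -0.67 44.56]
nR [0.5325 0.1699 0.13  ] tool [ 5.9  -0.67 44.56]
lip end [0.5408 0.1756 0.1368] tool [ 0.69 -9.33 37.8 ]
lip kink [0.5395 0.1755 0.1418] tool [ 0.69 -7.99 32.8 ]
bridge rear top [0.5373 0.1754 0.1538] tool [ 0.69 -5.81 20.8 ]
lipL [0.5395 0.1797 0.1388] tool [-3.44 -8.23 35.8 ]
lipR [0.54   0.1713 0.1388] tool [ 4.99 -8.23 35.8 ]
```

```bash
python3 -m crank '[[0,-0.04,0.2,0],[0,0,0.2,0],[0,0,0.2,0],[0,0,0.2,0],[0,0,0.2,0],[0,0,0.2,0],[0,0,0.2,0],[0,0,0.2,0],[0,0,0,0],[0,0,0,0]]' 0; python3 -m crank '[[0,0,0.1,0],[0,0,0.1,0],[0,0,0.1,0],[0,0,0,0],[0,0,0,0]]' 0;python3 -m crank '[[0,0,0.1,0],[0,0,0.1,0],[0,0,0,0],[0,0,0,0]]' 0; python3 - <<'E'
from h import *
st=manip.state(); print(st['contact_force'],st['ft_torque'],st['tool_pos'])
E
```

```text
time: 12.97
tool_pos: [0.5316, 0.1757, 0.1581]
tool_rot: [0.0, 0.728, -0.685, -0.0]
contact_force: [-0.7, -0.8, -0.6]
gripper_width: 0.174
time: 13.38
tool_pos: [0.5317, 0.1757, 0.1552]
tool_rot: [0.0, 0.728, -0.685, -0.0]
contact_force: [0.2, -1.0, -0.7]
gripper_width: 0.179
time: 13.72
tool_pos: [0.5317, 0.1758, 0.1532]
tool_rot: [0.0, 0.728, -0.685, -0.0]
contact_force: [-0.2, -0.8, -1.4]
gripper_width: 0.177
[-0.19062239 -0.80621004 -1.40673567] [-0.02731003  0.01456942 -0.01434221] [0.53168475 0.17575153 0.15320432]
```

```bash
for i in 1; do python3 -m crank '[[0,0,0.05,0],[0,0,0.05,0],[0,0,0,0],[0,0,0,0]]' 0; done; python3 -m crank '[[0,0,0.05,0],[0,0,0.05,0],[0,0,0,0],[0,0,0,0]]' 0; python3 - <<'E'
from h import *
st=manip.state(); print(st['contact_force'],st['ft_torque'],st['tool_pos'])
E
```

```text
time: 14.05
tool_pos: [0.5317, 0.1758, 0.1523]
tool_rot: [0.0, 0.728, -0.685, -0.0]
contact_force: [1.0, 0.0, -0.6]
gripper_width: 0.173
time: 14.38
tool_pos: [0.5317, 0.1757, 0.1512]
tool_rot: [0.0, 0.728, -0.685, -0.0]
contact_force: [-0.1, -0.4, -1.1]
gripper_width: 0.174
[-0.1396138  -0.39128156 -1.11065927] [-0.01849768  0.00647    -0.01539442] [0.53170511 0.17573959 0.15124646]
```

```bash
python3 -m crank '[[0,0,0.05,0],[0,0,0.05,0],[0,0,0,0],[0,0,0,0]]' 0; python3 -m crank '[[0,0,0.05,0],[0,0,0.05,0],[0,0,0,0],[0,0,0,0]]' 0; python3 - <<'E'
from h import *
d=grab('wrist','wrist9.png');im=d['img']
st=manip.state(); print(st['contact_force'],st['ft_torque'],st['tool_pos'])
cv2.imwrite('pics/w9z.png',cv2.resize(im[230:330,270:370,::-1],None,fx=6,fy=6,interpolation=cv2.INTER_CUBIC))
E
```

```text
time: 14.72
tool_pos: [0.5317, 0.1757, 0.1502]
tool_rot: [0.0, 0.728, -0.685, -0.0]
contact_force: [-0.7, -0.3, -0.5]
gripper_width: 0.175
time: 15.05
tool_pos: [0.5317, 0.1757, 0.1492]
tool_rot: [0.0, 0.728, -0.685, -0.0]
contact_force: [0.2, -0.9, -1.0]
gripper_width: 0.173
[ 0.00782981  0.94572907 -0.59426806] [-0.02354289 -0.00915838  0.02432361] [0.53170687 0.17573677 0.14926913]
```

View pics/w9z.png

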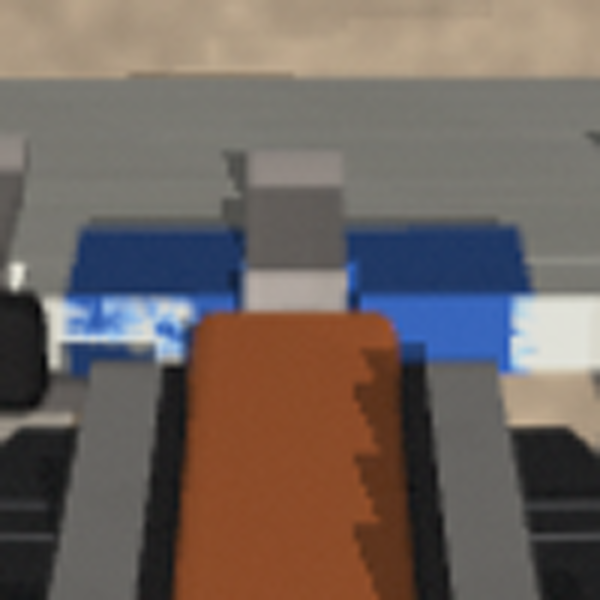

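The bridge at (295,290) lies between the notch walls at about x=242 and 357, with no contact force. I'll keep going down.

```bash
python3 -m crank '[[0,0,0.05,0],[0,0,0.05,0],[0,0,0,0],[0,0,0,0]]' 0; python3 -m crank '[[0,0,0.05,0],[0,0,0.05,0],[0,0,0,0],[0,0,0,0]]' 0;  python3 -m crank '[[0,0,0.05,0],[0,0,0,0],[0,0,0,0]]' 0; python3 -m crank '[[0,0,0.05,0],[0,0,0,0],[0,0,0,0]]' 0
```

```text
time: 15.43
tool_pos: [0.5317, 0.1757, 0.1482]
tool_rot: [0.0, 0.728, -0.685, -0.0]
contact_force: [-0.4, -0.2, -0.8]
gripper_width: 0.178
time: 15.77
tool_pos: [0.5317, 0.1757, 0.1472]
tool_rot: [0.0, 0.728, -0.685, -0.0]
contact_force: [1.2, -0.8, -0.4]
gripper_width: 0.177
time: 16.02
tool_pos: [0.5318, 0.1758, 0.1469]
tool_rot: [-0.0, 0.728, -0.685, 0.0]
contact_force: [-0.3, 1.4, 0.2]
gripper_width: 0.173
time: 16.27
tool_pos: [0.5319, 0.1758, 0.1468]
tool_rot: [-0.0, 0.728, -0.685, 0.0]
contact_force: [-1.5, -0.8, 3.0]
gripper_width: 0.176
```

```bash
python3 -m crank '[[0,0,0.03,0],[0,0,0,0],[0,0,0,0]]' 0; python3 - <<'E'
from h import *
d=grab('wrist','wrist10.png');im=d['img']
st=manip.state(); print(st['contact_force'],st['ft_torque'],st['tool_pos'])
cv2.imwrite('pics/w10z.png',cv2.resize(im[220:360,260:380,::-1],None,fx=5,fy=4,interpolation=cv2.INTER_CUBIC))
d=grab('scene','scene10.png');im=d['img']
cv2.imwrite('pics/s10c.png',cv2.resize(im[200:350,220:350,::-1],None,fx=5,fy=4,interpolation=cv2.INTER_CUBIC))
E
```

```text
time: 16.52
tool_pos: [0.5319, 0.1758, 0.1467]
tool_rot: [-0.0, 0.728, -0.685, 0.0]
contact_force: [-3.0, -0.1, 5.4]
gripper_width: 0.177
[-2.36232865  0.67060823  5.21505586] [-0.11447238  0.44017119  0.04855627] [0.53192591 0.17579215 0.14673028]
```

View pics/w10z.png

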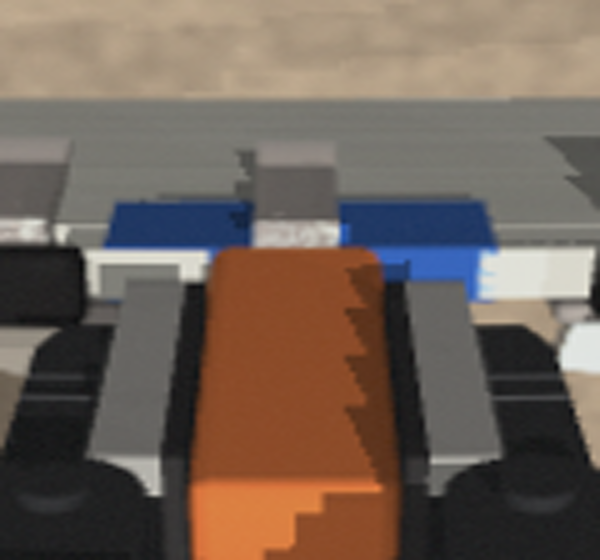

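View pics/s10c.png

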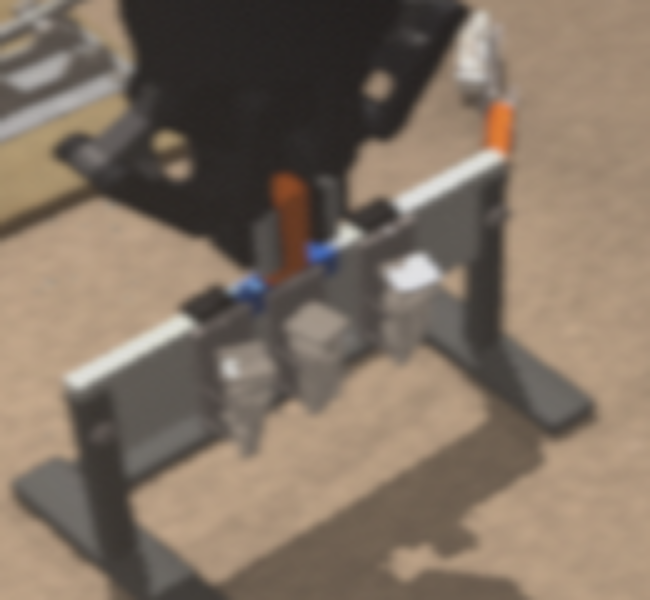

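The bridge is in the notch and the vertical contact is 5 N, with -3 N sideways. I'll relieve the sideways load before letting go.

```bash
python3 -m crank '[[0,0.03,0,0],[0,0.03,0,0],[0,0,0,0],[0,0,0,0]]' 0; python3 -m crank '[[0,0.03,0,0],[0,0.03,0,0],[0,0,0,0],[0,0,0,0]]' 0
```

```text
time: 16.95
tool_pos: [0.5318, 0.1758, 0.1467]
tool_rot: [-0.001, 0.728, -0.685, 0.001]
contact_force: [-1.7, 0.4, 5.3]
gripper_width: 0.174
time: 17.28
tool_pos: [0.5315, 0.1758, 0.1467]
tool_rot: [-0.001, 0.728, -0.685, 0.001]
contact_force: [2.5, -0.3, 6.1]
gripper_width: 0.179
```

```bash
python3 -m crank '[[0,-0.05,0,0],[0,0,-0.03,0],[0,0,0,0],[0,0,0,0]]' 0; python3 -m crank '[[0,0,0,0],[0,0,0,0],[0,0,0,0],[0,0,0,0]]' 0.3;  python3 - <<'E'
from h import *
d=grab('wrist','wrist11.png');im=d['img']
cv2.imwrite('pics/w11z.png',cv2.resize(im[220:370,240:400,::-1],None,fx=4,fy=4,interpolation=cv2.INTER_CUBIC))
d=grab('scene','scene11.png');im=d['img']
cv2.imwrite('pics/s11c.png',cv2.resize(im[200:350,220:350,::-1],None,fx=5,fy=4,interpolation=cv2.INTER_CUBIC))
E
```

```text
time: 17.62
tool_pos: [0.5315, 0.1757, 0.1467]
tool_rot: [-0.001, 0.728, -0.685, 0.0]
contact_force: [2.0, 0.3, 5.4]
gripper_width: 0.173
time: 17.95
tool_pos: [0.53, 0.1756, 0.145]
tool_rot: [0.001, 0.728, -0.685, -0.001]
contact_force: [-0.2, -1.2, -0.1]
gripper_width: 0.297
```

View pics/w11z.png

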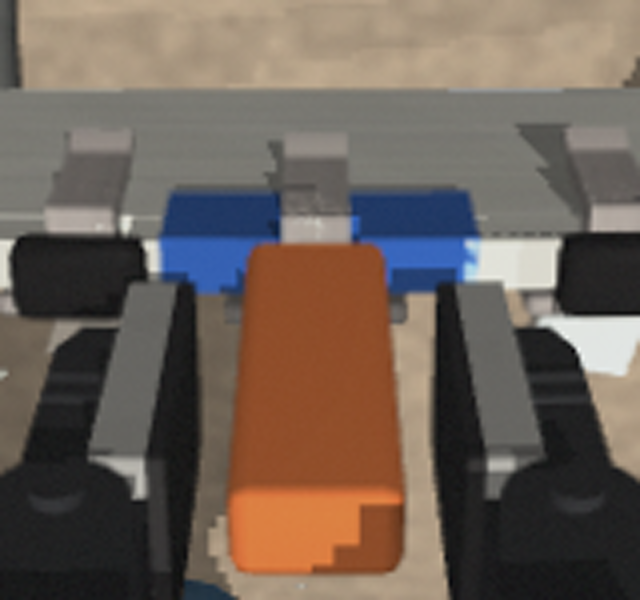

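View pics/s11c.png

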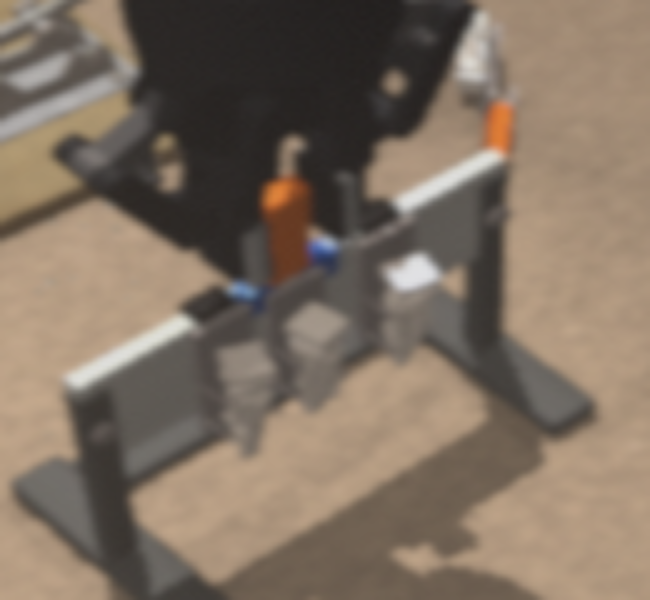

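Freed: the hanger hangs in the notch with clear gaps on both sides of the handle. I'll back off straight up.

```bash
python3 -m crank '[[0,0,-0.3,0],[0,0,-0.6,0],[0,0,-1,0],[0,0,-1,0],[0,0,-1,0],[0,0,-1,0],[0,0,-1,0],[0,0,-1,0],[0,0,-1,0],[0,0,-1,0]]' 0.35; python3 -m crank '[[0,0,-1.5,0],[0,0,-1.5,0],[0,0,-1,0],[0,-1,0,0],[0,-1,0,0],[0,0,0,0],[0,0,0,0],[0,0,0,0]]'; python3 - <<'E'
from h import *
for n in ['wrist','scene','top']:
    grab(n,n+'12.png')
a=np.load('pics/wrist12.npz')['img']; cv2.imwrite('pics/w12z.png',cv2.resize(a[170:330,200:440,::-1],None,fx=3.3,fy=3.3,interpolation=cv2.INTER_CUBIC))
a=np.load('pics/scene12.npz')['img']; cv2.imwrite('pics/s12c.png',cv2.resize(a[200:350,220:350,::-1],None,fx=5,fy=4,interpolation=cv2.INTER_CUBIC))
E
```

```text
time: 18.88
tool_pos: [0.531, 0.1757, 0.2365]
tool_rot: [-0.0, 0.728, -0.685, 0.0]
contact_force: [1.1, 0.7, -0.7]
gripper_width: 0.352
time: 19.55
tool_pos: [0.5506, 0.1768, 0.2737]
tool_rot: [0.001, 0.728, -0.685, -0.001]
contact_force: [-0.5, 0.6, -0.4]
gripper_width: 0.348
```

View pics/w12z.png

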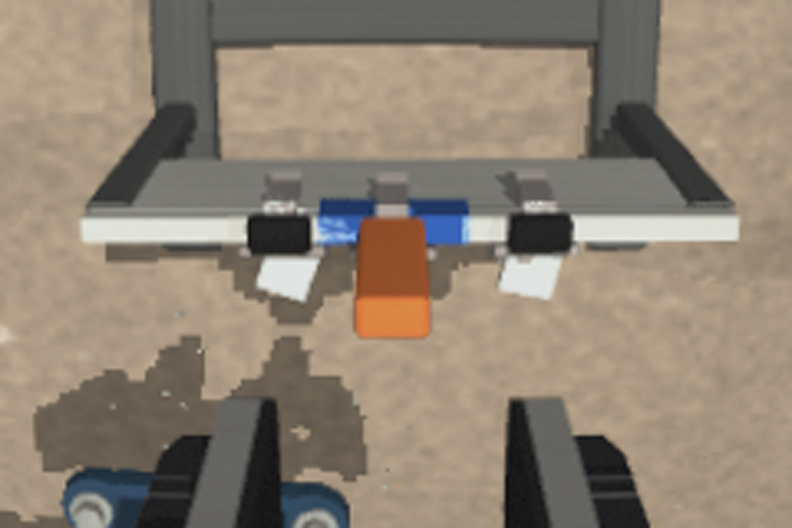

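View pics/s12c.png

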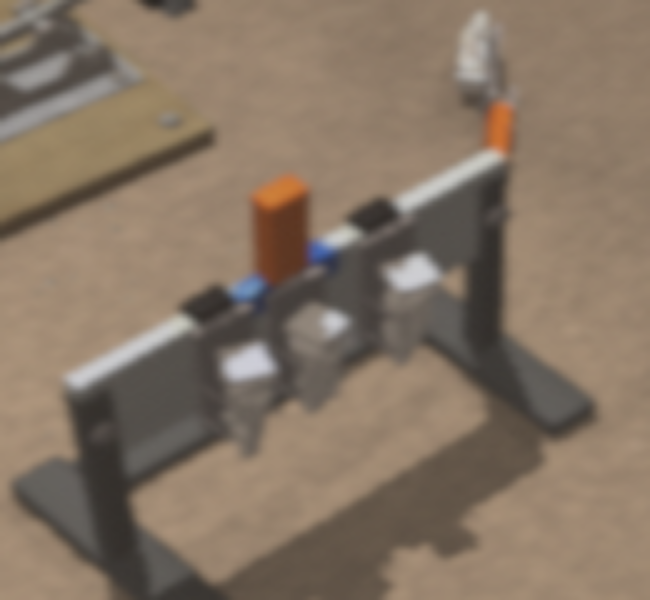

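The hanger's lip end, at (389,175) in the crop, lines up with both neighbours' lips at (282,175) and (530,173). That puts it at the same depth, so it is home. The neighbours look undisturbed.

```bash
python3 - <<'E'
from h import *
a=np.load('pics/scene0.npz')['img'].astype(int);b=np.load('pics/scene12.npz')['img'].astype(int)
for im in (a,b):
    m=(im.sum(2)<130).astype(np.uint8); m[:240]=0;m[300:]=0;m[:,:255]=0;m[:,305:]=0
    n,_,s,c=cv2.connectedComponentsWithStats(m); print([(s[i,4],c[i].round(1)) for i in range(1,n) if s[i,4]>15])
print(manip.job_done())
E
```

```text
[]
[]
the job is handed in; nothing more can be done
None
```

I hung the orange-handled hanger in the blue saddle's notch, let go, raised the arm well clear and handed the job in at about 19.6 s. The job gives no verdict, so success isn't confirmed.

**What I did:** I gripped the handle at the stand, lifted the hanger clear and lined it up with the notch, which the wrist camera placed about 4 mm to +y of the rail's middle. I lowered it straight in between the neighbours. The bridge went into the notch at the first try, so I never had to feel along the rail. It touched bottom about 6 mm below the rail's top edge. The highest force reading was about 6 N upward and 3 N sideways.

**Last checks:**
- **Home in the notch:** after letting go, the wrist and scene views show the hanger's hook and figure level with both neighbours', so it hangs as deep as they do.
- **Neighbours:** they look undisturbed by eye. A last numeric check of whether they had moved found nothing, because its dark-colour mask matched no pixels, so that rests on the pictures only.
- **Depth:** the 6 mm is slightly short of the notch's 6.5 mm. I took that as uncertainty in where I gripped the handle.
- **Side force:** while seated it read about -3 N, and still about 2 N after I moved to relieve it. It went away on release.

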